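Close up the helmet-hardware tins

ROBOT

A 7-joint arm with a two-finger parallel gripper is mounted at the origin on the work surface. World frame = base frame: x ahead of the robot, y to its left, z up, the work surface at z = 0. Lengths are in m, angles in rad, forces in N, time in s.
With the tool pointing down it reaches from about 0.425 to 0.95 m from the base axis. Payload 4.7 kg.
Tool frame: the origin (TCP) lies on the centre line of the jaws, within the pads' length; the fingertips stand manip.tip_reach ahead of it and the grasp point (between the pads) lies 8 mm behind it (manip.tip_reach is the distance from the TCP to the fingertips, in m); z points along the fingers, y is the line along which they close (so a half turn about z gives the same grasp; the last joint's range is limited). The gripper opens to 87 mm and grips with 3 to 60 N. Pads are 19 mm wide; open, the fingers measure 117 mm over their backs; the gripper's body (75 mm by 190 mm) begins 51 mm behind the grasp point.
Start: joints at [-1.202, 0.469, -0.049, 1.532, 0.024, 1.141, -0.082], TCP at [0.261, 0.622, 0.234] pointing down, gripper open.
Joint ranges: [-2.59, 2.59], [-0.33, 1.99], [-1.39, 1.29], [0.1, 2.45], [-1.04, 4.18], [0.21, 1.99], [-2.66, 2.66]. Speed limits (rad/s): [2.57, 2.57, 3.14, 3.14, 3.14, 3.14, 3.14].

INTERFACE

Orientations are given as a 3x3 rotation matrix whose columns are the frame's x, y, z axes.
In Python, from plant import get_state, optics, manip gives the robot as it stands. The module is installed in compiled form; this text tells all that it offers.
- The arm moves only by the tool play_rows, never from a script. Its argument "increments" is a list of rows, each a list of 5 numbers: the opening, from 0 (shut) to 1 (fully open), then the shift along the tool's x, y, z as a fraction of full scale, then the turn about the tool's z as a fraction of full scale. A call has 1 to 20 rows; each row shifts and turns the commanded pose from where the row before left it, along the tool's axes as they then stand; what a row does not reach is not made up. Full scale, the value 1, is 15 cm for a shift and 8 degrees for a turn. A row lasts 1/10 s, in which the tool goes at most 50 mm and 8.59 degrees, less where a joint would pass 70% of its speed; a pose out of reach is approached as far as the arm can. A call with a number of a shift or a turn outside -1 to 1 is refused whole. A call with a gripper value outside its range is refused whole. The fingers move at their own pace and stop on an object; "grip_force" is the grip in N (left out, the last holds). Time passes only in rows, so rows that do not move let the fingers close. It gives the time, the measured TCP pose, the force, the opening and the grip force at its end, in the units of the state.
- get_state(): the state, without advancing time (a new reading comes with each control period).
- optics.read_camera(name): name is "scene" or "side" or "wrist"; returns a dict with "color" (420x560x3 uint8, red, green, blue), "intrinsics" (3x3 intrinsics, pixels), "R" (3x3) and "t" (3): a world point X has camera coordinates R X + t. Camera axes: x right, y down, z forward; pixel columns grow to the right and rows downward; lengths in m; the calibration is good to about 2 mm. A picture is of the moment at which its call begins. There is no depth.
- manip.sign_off(): hands the job in; it is judged then, once.
Trained networks look in a picture, given as the dict that the camera call returned (one of the last four; its "shot" number tells which), for a name from the list of things; names that differ only in an ending like _2 or _b are one class to them, and where a whole thing is asked for, a point or a joint stands for the part that bears it (a point fixed in the world has none). Each returns a list of dicts, best first, with "score" (0 to 1); they miss things now and then, are a little off and sometimes report something else, mostly with a low value. They report only what shows in the picture. A call takes as long as a camera call. They do not tell look-alikes from the thing itself.
- optics.look_for(picture, target): "extent" ([left, top, right, bottom] in pixels, round what is visible of it).
- optics.trace(picture, target): "pixels" (420x560 bool, what is visible of it) and "extent" ([left, top, right, bottom] in pixels, round what is visible of it).
- optics.mark_of(picture, target): "uv" ([column, row] in pixels: a listed point, or the origin of a listed thing).
The state is a dict: "time": time; "joint_pos": joint angles; "joint_velocities": joint speeds; "joint_efforts": joint torques, N m; "position": TCP position; "tcp_rot": TCP orientation; "ft_force": force on the tool from outside, world axes, zero at the start; "torque": the same for the moment, N m; "grip_width": finger opening in m; "grasp_force": force on a finger pad.
Only numpy, scipy, OpenCV 4.12 (cv2) and the standard library are available. Lean on these libraries where they do the work, as an engineer would, in place of code of your own. Each camera call takes 0.05 s, during which the arm holds its last target. There are 200 camera calls.

TASK

The screws and fittings of a stripped helmet have been sorted into five open tins, and the tins' plug lids lie in two piles on the cutting mat. Before sanding starts, take the piles apart and close every tin with the lid of its own size, right way up with the plug down in the mouth and the rim flat on the tin's edge. Leave the tins standing where they are, and do not disturb the tape roll, the sanding block or the phone.

Things in the scene. Friction and masses are not known exactly. Their poses are not given: they have to be found in the camera images.
- lid_xs: the smallest lid: round grey plastic plug lid, a rim disc 32 mm across and 10 mm thick (to be gripped by its edge) with a tapered plug 9 mm deep beneath it, 21 mm across under the rim narrowing to 15 mm at the foot; 19 mm high in all; flat on top, another lid may stand on it. Origin: centre of the plug's flat foot, z up through the lid (rim from 9 to 19 mm above the origin)
- lid_s: the second smallest lid: round grey plastic plug lid, a rim disc 41 mm across and 10 mm thick (to be gripped by its edge) with a tapered plug 9 mm deep beneath it, 30 mm across under the rim narrowing to 24 mm at the foot; 19 mm high in all; flat on top, another lid may stand on it. Origin: centre of the plug's flat foot, z up through the lid (rim from 9 to 19 mm above the origin)
- lid_m: the middle-sized lid: round grey plastic plug lid, a rim disc 50 mm across and 10 mm thick (to be gripped by its edge) with a tapered plug 9 mm deep beneath it, 39 mm across under the rim narrowing to 33 mm at the foot; 19 mm high in all; flat on top, another lid may stand on it. Origin: centre of the plug's flat foot, z up through the lid (rim from 9 to 19 mm above the origin)
- lid_l: the second largest lid: round grey plastic plug lid, a rim disc 59 mm across and 10 mm thick (to be gripped by its edge) with a tapered plug 9 mm deep beneath it, 48 mm across under the rim narrowing to 42 mm at the foot; 19 mm high in all; flat on top, another lid may stand on it. Origin: centre of the plug's flat foot, z up through the lid (rim from 9 to 19 mm above the origin)
- lid_xl: the largest lid: round grey plastic plug lid, a rim disc 68 mm across and 10 mm thick (to be gripped by its edge) with a tapered plug 9 mm deep beneath it, 57 mm across under the rim narrowing to 51 mm at the foot; 19 mm high in all; flat on top, another lid may stand on it. Origin: centre of the plug's flat foot, z up through the lid (rim from 9 to 19 mm above the origin)
- tin_xs: the smallest tin: loose open round aluminium tin standing upright on the mat, 28 mm across outside, 45 mm high, wall 2 mm, mouth 24 mm across, small helmet parts lying in its bottom (60 to 300 g in all, so it slides and tips if pushed); it takes the 32 mm lid, whose rim then lies on the tin's edge and overhangs it 2 mm all round. Origin: centre of its underside, z up (mouth at 45 mm)
- tin_s: the second smallest tin: loose open round aluminium tin standing upright on the mat, 37 mm across outside, 52 mm high, wall 2 mm, mouth 33 mm across, small helmet parts lying in its bottom (60 to 300 g in all, so it slides and tips if pushed); it takes the 41 mm lid, whose rim then lies on the tin's edge and overhangs it 2 mm all round. Origin: centre of its underside, z up (mouth at 52 mm)
- tin_m: the middle-sized tin: loose open round aluminium tin standing upright on the mat, 46 mm across outside, 60 mm high, wall 2 mm, mouth 42 mm across, small helmet parts lying in its bottom (60 to 300 g in all, so it slides and tips if pushed); it takes the 50 mm lid, whose rim then lies on the tin's edge and overhangs it 2 mm all round. Origin: centre of its underside, z up (mouth at 60 mm)
- tin_l: the second largest tin: loose open round aluminium tin standing upright on the mat, 55 mm across outside, 68 mm high, wall 2 mm, mouth 51 mm across, small helmet parts lying in its bottom (60 to 300 g in all, so it slides and tips if pushed); it takes the 59 mm lid, whose rim then lies on the tin's edge and overhangs it 2 mm all round. Origin: centre of its underside, z up (mouth at 68 mm)
- tin_xl: the largest tin: loose open round aluminium tin standing upright on the mat, 64 mm across outside, 76 mm high, wall 2 mm, mouth 60 mm across, small helmet parts lying in its bottom (60 to 300 g in all, so it slides and tips if pushed); it takes the 68 mm lid, whose rim then lies on the tin's edge and overhangs it 2 mm all round. Origin: centre of its underside, z up (mouth at 76 mm)
- tape_roll: bystander: roll of orange-brown masking tape lying flat, 104 mm across, 25 mm high; origin at the centre of its underside
- sanding_block: bystander: cork sanding block lying flat, 70 x 125 x 28 mm; origin at the centre of its underside
- phone: bystander: black phone lying flat, 72 x 148 x 9 mm; origin at the centre of its underside
Mind the look-alikes: they are no part of the job. What is shaped like the tin_m but green, pink or yellow is not meant.

How it is judged:
By the outcome, as a careful person would: the job done as asked, in the order asked, and still so for the second after the job is handed in, with the robot touching nothing.
It also fails if it takes over 136 s, if anything falls off the work surface, if the arm or the gripper's body presses on something with over 40 N, if the wrist force passes 120 N, or if a joint passes its speed limit or range.

## Working session

There is one attempt and no reset: what is moved stays moved. The work goes in short steps, Python scripts to look and compute and a tool call to move; the robot and the scene stay as the last step left them, time stands still between calls to the robot, and variables do not carry over. Pictures are saved under pics/ and viewed, at most 14 in all, crops included, and the job is handed in when it is done.

Besides the shell and the picture viewer there is one more tool, called after "Request:" by a JSON object that holds its "fn" and its "kwargs", one argument or row to a line. play_rows: Moves the arm, as the interface text tells. Shift numbers are shares of 15 cm and turn numbers shares of 8 degrees, none past 1 either way. Its arguments: {"type":"object","properties":{"increments":{"type":"array","items":{"type":"array","items":{"type":"number","minimum":-1,"maximum":1}}},"grip_force":{"type":"number"}},"required":["increments"]}

```bash
mkdir -p pics && python3 - <<'E'
from plant import get_state, optics, manip
import cv2,numpy as np
s=get_state();print(s['time'],s['position'],s['tcp_rot'],s['grip_width'],manip.tip_reach)
for n in ["scene","side","wrist"]:
    p=optics.read_camera(n);cv2.imwrite(f"pics/{n}0.png",p['color'][:,:,::-1])
    print(n,p['intrinsics'].round(1).tolist(),p['R'].round(3).tolist(),p['t'].round(3).tolist())
a=cv2.imread("pics/scene0.png");b=cv2.imread("pics/side0.png")
E
```

```text
0.0 [0.26129024 0.62176723 0.23250049] [[-9.21904226e-01  3.87417292e-01 -6.64193589e-04]
 [ 3.87417852e-01  9.21902475e-01 -1.79850713e-03]
 [-8.44510487e-05 -1.91537178e-03 -9.99998162e-01]] 0.08677486043364835 0.011
scene [[474.5, 0.0, 288.1], [0.0, 474.5, 209.8], [0.0, 0.0, 1.0]] [[-0.544, 0.839, -0.007], [0.516, 0.328, -0.791], [-0.662, -0.434, -0.611]] [0.159, -0.277, 1.674]
side [[500.3, 0.0, 281.7], [0.0, 500.3, 207.7], [0.0, 0.0, 1.0]] [[0.961, -0.277, -0.011], [-0.218, -0.729, -0.649], [0.172, 0.626, -0.761]] [-0.494, 0.284, 1.134]
wrist [[295.9, 0.0, 283.5], [0.0, 295.9, 209.2], [0.0, 0.0, 1.0]] [[0.387, 0.922, -0.002], [0.878, -0.368, 0.306], [0.282, -0.12, -0.952]] [-0.675, -0.038, 0.392]
```

View pics/scene0.png

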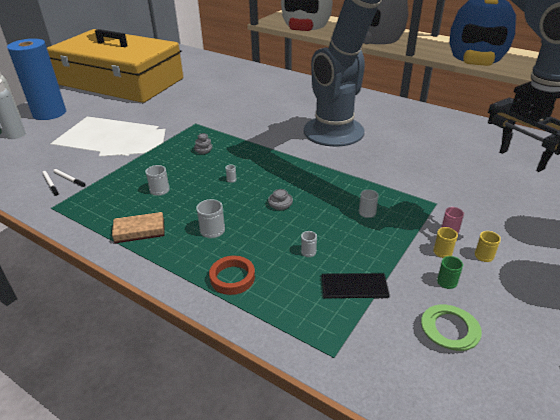

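View pics/side0.png

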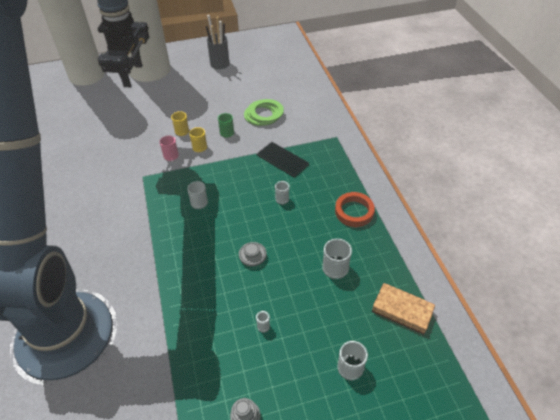

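The scene view shows tins at about (158,180), (231,173), (210,219), (309,244) and (369,204), with lid piles at (203,144) and (280,200). In the side view the same tins are at (352,360), (263,321), (337,258), (283,192) and (198,195), and the piles at (245,410) and (253,255).

```bash
cat > h.py <<'E'
from plant import get_state, optics, manip
import cv2,numpy as np
def ray(p,uv):
    d=np.linalg.inv(p['intrinsics'])@np.r_[uv,1]; R=p['R']
    return -R.T@p['t'], R.T@d
def onz(p,uv,z=0):
    c,d=ray(p,uv); return c+d*(z-c[2])/d[2]
def proj(p,X):
    q=p['intrinsics']@(p['R']@np.array(X,float)+p['t']); return q[:2]/q[2]
def tri(a,ua,b,ub):
    A=[];r=[]
    for p,u in((a,ua),(b,ub)):
        c,d=ray(p,u); d=d/np.linalg.norm(d); M=np.eye(3)-np.outer(d,d); A.append(M); r.append(M@c)
    return np.linalg.lstsq(np.vstack(A),np.hstack(r),rcond=None)[0]
SZ=['xs','s','m','l','xl']
H=dict(zip(SZ,[.045,.052,.06,.068,.076]))
E
python3 - <<'E'
from h import *
for n in ["scene","side"]:
    p=optics.read_camera(n)
    c=p['color'];
    for k in SZ:
        for t in('tin_','lid_'):
            for m in optics.mark_of(p,t+k)[:3]:
                print(n,t+k,round(m['score'],2),np.round(m['uv'],1),onz(p,m['uv'],0).round(3)[:2])
    cr=[(175,120,60,45),(250,175,60,45)] if n=='scene' else [(215,375,60,45),(223,233,60,45)]
    cv2.imwrite(f'pics/pile_{n}.png',np.vstack([cv2.resize(c[y:y+h,x:x+w,::-1],None,fx=6,fy=6,interpolation=cv2.INTER_CUBIC) for x,y,w,h in cr]))
E
python3 -c "
import cv2,numpy as np
a=cv2.imread('pics/pile_scene.png');b=cv2.imread('pics/pile_side.png');cv2.imwrite('pics/piles.png',np.hstack([a,b]))"
```

```text
scene tin_xs 0.56 [232.3 179.7] [ 0.431 -0.11 ]
scene lid_xs 0.46 [201.1 140. ] [ 0.297 -0.352]
scene tin_s 0.89 [448.1 229.2] [0.31  0.513]
scene tin_s 0.77 [366.2 211.9] [0.358 0.3  ]
scene tin_s 0.7 [309.9 253.1] [0.584 0.255]
scene lid_s 0.64 [202.  141.6] [ 0.304 -0.342]
scene lid_s 0.58 [232.4 279.9] [0.76  0.149]
scene lid_s 0.56 [281.  197.3] [0.427 0.064]
scene tin_m 0.89 [448.1 229.2] [0.31  0.513]
scene tin_m 0.77 [366.2 211.9] [0.358 0.3  ]
scene tin_m 0.7 [309.9 253.1] [0.584 0.255]
scene lid_m 0.64 [202.  141.6] [ 0.304 -0.342]
scene lid_m 0.58 [232.4 279.9] [0.76  0.149]
scene lid_m 0.56 [281.  197.3] [0.427 0.064]
scene tin_l 0.89 [448.1 229.2] [0.31  0.513]
scene tin_l 0.77 [366.2 211.9] [0.358 0.3  ]
scene tin_l 0.7 [309.9 253.1] [0.584 0.255]
scene lid_l 0.64 [202.  141.6] [ 0.304 -0.342]
scene lid_l 0.58 [232.4 279.9] [0.76  0.149]
scene lid_l 0.56 [281.  197.3] [0.427 0.064]
scene tin_xl 0.93 [213.6 232.8] [0.653 0.003]
scene lid_xl 0.73 [215.2 230.1] [ 0.642 -0.001]
scene lid_xl 0.57 [279.  202.9] [0.453 0.074]
side tin_xs 0.53 [263.7 329. ] [ 0.437 -0.119]
side
[... 383 characters left out ...]
19. ] [ 0.352 -0.299]
side tin_m 0.94 [349.  365.4] [ 0.592 -0.253]
side tin_m 0.87 [182.6 128.6] [0.367 0.624]
side tin_m 0.76 [280.8 199.2] [0.583 0.247]
side lid_m 0.66 [252.5 254.3] [0.463 0.089]
side lid_m 0.55 [247.2 415.8] [ 0.357 -0.294]
side lid_m 0.44 [245.7 419. ] [ 0.352 -0.299]
side tin_l 0.94 [349.  365.4] [ 0.592 -0.253]
side tin_l 0.87 [182.6 128.6] [0.367 0.624]
side tin_l 0.76 [280.8 199.2] [0.583 0.247]
side lid_l 0.66 [252.5 254.3] [0.463 0.089]
side lid_l 0.55 [247.2 415.8] [ 0.357 -0.294]
side lid_l 0.44 [245.7 419. ] [ 0.352 -0.299]
side tin_xl 0.86 [331.8 269.4] [ 0.64  -0.011]
side lid_xl 0.67 [251.8 257.9] [0.458 0.079]
side lid_xl 0.44 [259.8 328.1] [ 0.429 -0.114]
```

View pics/piles.png

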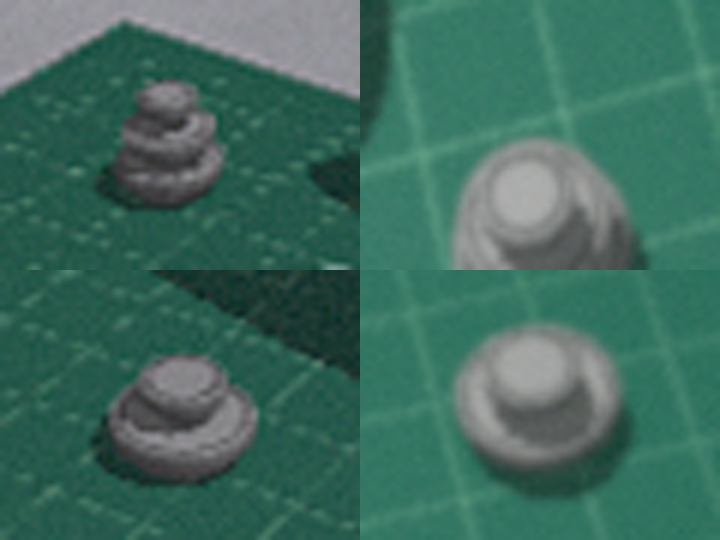

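Pile A is three lids (about 34/51/60 mm: xs on m on l) and pile B is two (about 42/70 mm: s on xl). I'll turn the tool so its axes line up with the world and look with the wrist camera.

Request:
{"fn": "play_rows", "kwargs": {
  "increments": [
    [1, 0, 0, -0.15, -0.95],
    [1, 0, 0, -0.15, -0.95],
    [1, 0, 0, -0.15, -0.95],
    [1, -0.145, -0.274, 0, 0],
    [1, -0.145, -0.274, 0, 0],
    [1, -0.145, -0.274, 0, 0],
    [1, -0.145, -0.274, 0, 0],
    [1, -0.145, -0.274, 0, 0],
    [1, -0.145, -0.274, 0, 0],
    [1, -0.145, -0.274, 0, 0],
    [1, -0.145, -0.274, 0, 0],
    [1, -0.145, -0.274, 0, 0],
    [1, -0.145, -0.274, 0, 0],
    [1, -0.145, -0.274, 0, 0],
    [1, 0, 0, 0, 0],
    [1, 0, 0, 0, 0]
  ]
}}

```text
time: 2.85
position: [0.5011, 0.1693, 0.3011]
tcp_rot: [[-1.0, 0.003, 0.0], [0.003, 1.0, 0.0], [-0.0, 0.0, -1.0]]
ft_force: [-0.3, 0.1, 0.2]
grip_width: 0.0869
grasp_force: 0.0
```

```bash
cat >> h.py <<'E'
from scipy.optimize import minimize
RL=dict(zip(SZ,[.016,.0205,.025,.0295,.034]))
def disc(p,c,r,z):
    a=np.linspace(0,2*np.pi,40); return [proj(p,(c[0]+r*np.cos(t),c[1]+r*np.sin(t),z)) for t in a]
def sil(p,parts):
    # parts: list of (xy,[(r,z),...]) convex solids; 4x supersampled coverage
    im=np.zeros((420,560),np.uint8)
    for xy,rz in parts:
        h=cv2.convexHull(np.float32([q for r,z in rz for q in disc(p,xy,r,z)]))
        cv2.fillConvexPoly(im,np.round(h*16).astype(np.int32),255,cv2.LINE_AA,4)
    return im/255.
def fit(p,mask,mk,x0):
    f=lambda v:(lambda s:1-np.minimum(s,mask).sum()/np.maximum(s,mask).sum())(sil(p,mk(v.reshape(-1,2))))
    x0=np.array(x0,float).ravel(); sx=np.vstack([x0]+[x0+.012*e for e in np.eye(len(x0))])
    r=minimize(f,x0,method='Nelder-Mead',options=dict(initial_simplex=sx,xatol=1e-4,fatol=1e-5,maxiter=400))
    return r.x.reshape(-1,2),1-r.fun
def tinmk(k): return lambda v:[(v[0],[(RL[k]-.002,0),(RL[k]-.002,H[k])])]
def masks(p,names):
    out=[]
    for n in names:
        for m in optics.trace(p,n):
            b=m['pixels'].astype(float); ok=b.sum()>60
            for s,q,_ in out:
                if np.minimum(b,q).sum()/max(1,np.maximum(b,q).sum())>.6: ok=False
            if ok: out.append((m['score'],b,n))
    return out
E
python3 - <<'E'
from h import *
s=get_state();print(s['time'],s['position'].round(4),s['tcp_rot'].round(3).tolist(),s['joint_pos'].round(2))
p=optics.read_camera('wrist');cv2.imwrite('pics/w1.png',p['color'][:,:,::-1])
for sc,b,n in masks(p,['tin_xs','tin_s','tin_m','tin_xl']):
    ys,xs=np.nonzero(b);x0=onz(p,(xs.mean(),ys.mean()),.03)[:2]
    r=[(k,)+fit(p,b,tinmk(k),x0) for k in SZ]; r.sort(key=lambda t:-t[2])
    print(n,round(sc,2),xs.mean().round(),ys.mean().round(),[(k,x[0].round(4).tolist(),round(i,3)) for k,x,i in r[:2]])
for sc,b,n in masks(p,['lid_xs','lid_s','lid_m','lid_xl']):
    ys,xs=np.nonzero(b);print(n,round(sc,2),xs.min(),xs.max(),ys.min(),ys.max(),onz(p,(xs.mean(),ys.mean()),.02)[:2].round(3))
E
```

```text
2.85 [0.5011 0.1693 0.3011] [[-1.0, 0.003, 0.0], [0.003, 1.0, 0.0], [-0.0, 0.0, -1.0]] [-0.51  0.17  0.12  1.8  -0.02  1.18  1.19]
tin_xs 0.56 81.0 131.0 [('xs', [0.4382, -0.1121], np.float64(0.954)), ('s', [0.441, -0.1043], np.float64(0.615))]
tin_s 0.96 337.0 230.0 [('s', [0.5873, 0.2509], np.float64(0.872)), ('xs', [0.5903, 0.2542], np.float64(0.708))]
tin_s 0.82 543.0 31.0 [('m', [0.3129, 0.5179], np.float64(0.974)), ('l', [0.3126, 0.5231], np.float64(0.861))]
tin_s 0.81 540.0 103.0 [('m', [0.4026, 0.5312], np.float64(0.953)), ('s', [0.4028, 0.525], np.float64(0.876))]
tin_s 0.75 17.0 233.0 [('l', [0.5942, -0.2585], np.float64(0.971)), ('xl', [0.5934, -0.2645], np.float64(0.911))]
tin_s 0.61 389.0 68.0 [('m', [0.3616, 0.3043], np.float64(0.97)), ('l', [0.3675, 0.3003], np.float64(0.711))]
tin_s 0.58 546.0 169.0 [('m', [0.4967, 0.5718], np.float64(0.954)), ('s', [0.4974, 0.5661], np.float64(0.874))]
tin_xl 0.69 165.0 264.0 [('m', [0.6442, -0.0185], np.float64(0.695)), ('s', [0.6425, -0.018], np.float64(0.663))]
lid_s 0.4 243 300 317 346 [0.787 0.149]
lid_xl 0.82 199 246 122 169 [0.459 0.085]
```

View pics/w1.png

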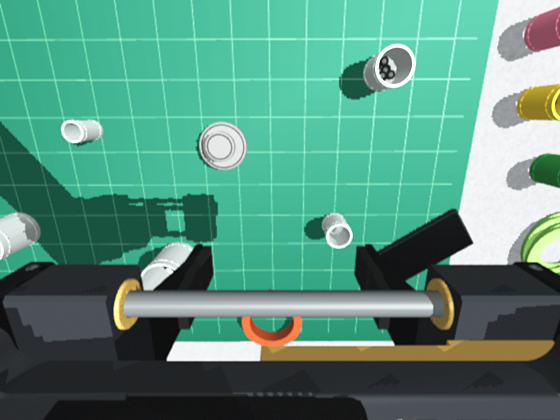

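The wrist view shows tin xs at (81,131), m at (389,68), s at (337,230), xl at (165,264, partly behind the gripper), l at (17,233), and pile B at (222,146). Next I'll refine pile B with a circle-edge fit while moving in.

```bash
cat >> h.py <<'E'
def edgefit(p,r,z,x0,span=.012):
    g=cv2.GaussianBlur(p['color'].astype(np.float32).mean(2),(0,0),1.0)
    gx,gy=cv2.Sobel(g,5,1,0),cv2.Sobel(g,5,0,1)
    def f(v):
        P=np.float32(disc(p,v,r,z)); c=P.mean(0); n=P-c; n/=np.linalg.norm(n,axis=1)[:,None]
        m=lambda a:cv2.remap(a,P[None,:,0],P[None,:,1],cv2.INTER_LINEAR)[0]
        d=m(gx)*n[:,0]+m(gy)*n[:,1]
        return np.clip(np.abs(d),0,120).mean()
    G=np.arange(-span,span+1e-6,.0015); b=max(((f((x0[0]+a,x0[1]+c)),a,c) for a in G for c in G))
    G2=np.arange(-.0015,.0016,.0003); x1=(x0[0]+b[1],x0[1]+b[2])
    b=max(((f((x1[0]+a,x1[1]+c)),a,c) for a in G2 for c in G2))
    return np.array([x1[0]+b[1],x1[1]+b[2]]).round(4),round(float(b[0]),1)
E
python3 - <<'E'
from h import *
p=optics.read_camera('wrist')
for k in SZ:
    print(k,'z19',edgefit(p,RL[k],.019,(.459,.085)),'z38',edgefit(p,RL[k],.038,(.459,.085)))
for k,x in [('xs',(.438,-.112)),('s',(.587,.251)),('m',(.362,.304)),('l',(.594,-.258)),('xl',(.644,-.015))]:
    print(k,edgefit(p,RL[k]-.002,H[k],x),edgefit(p,RL[k]-.004,H[k],x))
u=proj(p,(.459,.085,.03)).astype(int);c=p['color'][u[1]-35:u[1]+35,u[0]-35:u[0]+35,::-1]
cv2.imwrite('pics/w1c.png',cv2.resize(c,None,fx=7,fy=7,interpolation=cv2.INTER_CUBIC))
E
```

```text
xs z19 (array([0.4614, 0.0766]), 119.7) z38 (array([0.4569, 0.0817]), 93.4)
s z19 (array([0.462 , 0.0754]), 92.2) z38 (array([0.465 , 0.0763]), 86.0)
m z19 (array([0.4506, 0.0781]), 86.5) z38 (array([0.4527, 0.0802]), 83.9)
l z19 (array([0.4614, 0.0808]), 98.1) z38 (array([0.4578, 0.082 ]), 100.4)
xl z19 (array([0.4611, 0.082 ]), 118.6) z38 (array([0.4587, 0.0859]), 109.6)
xs (array([ 0.441 , -0.1138]), 110.6) (array([ 0.4407, -0.1123]), 104.7)
s (array([0.5909, 0.2516]), 113.9) (array([0.5888, 0.248 ]), 110.8)
m (array([0.3647, 0.3043]), 114.3) (array([0.3614, 0.3046]), 117.8)
l (array([ 0.5889, -0.2451]), 27.4) (array([ 0.5928, -0.2445]), 23.1)
xl (array([ 0.6413, -0.003 ]), 76.3) (array([ 0.6386, -0.0036]), 82.1)
```

View pics/w1c.png

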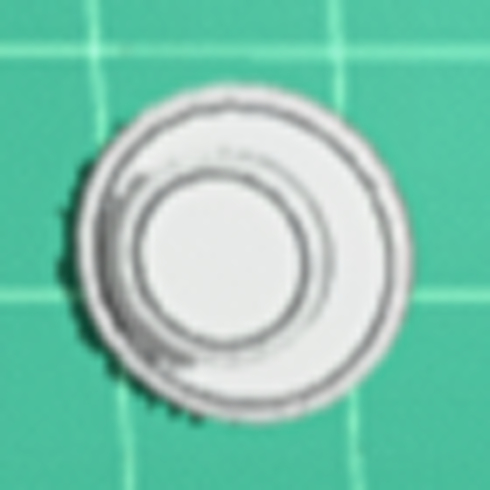

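The crop shows the small lid, right way up, offset left on the xl lid at about (220,258). Each lid has a dark groove about 4 mm inside its edge, which I'll fit from closer in.

Request:
{"fn": "play_rows", "kwargs": {
  "increments": [
    [1, 0.056, -0.115, 0.24, 0],
    [1, 0.056, -0.115, 0.24, 0],
    [1, 0.056, -0.115, 0.24, 0],
    [1, 0.056, -0.115, 0.24, 0],
    [1, 0.056, -0.115, 0.24, 0],
    [1, 0, 0, 0, 0],
    [1, 0, 0, 0, 0]
  ]
}}

```text
time: 4.05
position: [0.4594, 0.0844, 0.1215]
tcp_rot: [[-1.0, 0.0, 0.0], [0.0, 1.0, 0.0], [-0.0, 0.0, -1.0]]
ft_force: [0.4, 0.2, 0.5]
grip_width: 0.087
grasp_force: 0.0
```

```bash
cat >> h.py <<'E'
def groove(p,k,z,x0,span=.01):
    g=p['color'].astype(np.float32).mean(2)
    g=cv2.GaussianBlur(g,(0,0),.8); g=g-cv2.GaussianBlur(g,(0,0),4)
    best=None
    for r in (RL[k]-.0045,RL[k]-.004,RL[k]-.0035):
        def f(v):
            P=np.float32(disc(p,v,r,z)); return float(np.clip(cv2.remap(g,P[None,:,0],P[None,:,1],cv2.INTER_LINEAR),-40,10).mean())
        G=np.arange(-span,span+1e-6,.001); b=min((f((x0[0]+a,x0[1]+c)),x0[0]+a,x0[1]+c) for a in G for c in G)
        m=minimize(lambda v:f(v),b[1:],method='Nelder-Mead',options=dict(initial_simplex=[b[1:],(b[1]+.0008,b[2]),(b[1],b[2]+.0008)]))
        if best is None or m.fun<best[1]: best=(m.x.round(4),round(m.fun,1),r)
    return best
def go(x,y,z=None):
    s=get_state(); d=np.array([x,y,s['position'][2] if z is None else z])-s['position']
    print('at',s['position'].round(4),'units',(s['tcp_rot'].T@d/.15).round(3))
E
python3 - <<'E'
from h import *
p=optics.read_camera('wrist');print(get_state()['position'].round(4))
cv2.imwrite('pics/w2.png',p['color'][:,:,::-1])
for k,z in(('s',.038),('xs',.038),('m',.038),('xl',.019)): print(k,groove(p,k,z,(.459,.082)))
E
```

```text
[0.4605 0.0852 0.1224]
s (array([0.4602, 0.0816]), np.float64(-38.5), 0.0165)
xs (array([0.4654, 0.0843]), np.float64(-17.5), 0.0115)
m (array([0.459 , 0.0765]), np.float64(-17.6), 0.021500000000000002)
xl (array([0.4616, 0.0822]), np.float64(-26.5), 0.030000000000000002)
```

View pics/w2.png

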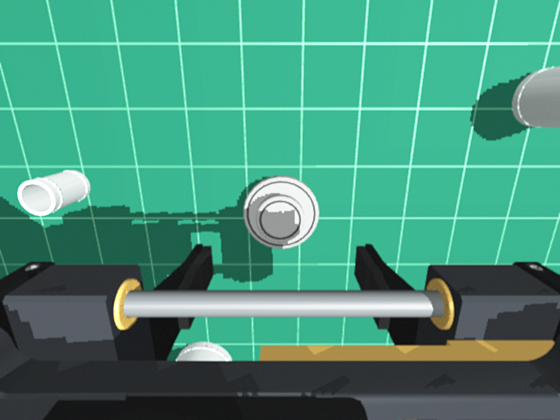

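Request:
{"fn": "play_rows", "kwargs": {
  "increments": [
    [1, 0, -0.02, 0.2, 0],
    [1, 0, 0, 0.2, 0],
    [1, 0, 0, 0.19, 0],
    [1, 0, 0, 0, 0],
    [1, 0, 0, 0, 0],
    [0.3, 0, 0, 0, 0],
    [0.3, 0, 0, 0, 0],
    [0.3, 0, 0, 0, 0],
    [0.3, 0, 0, 0, 0],
    [0.3, 0, 0, 0, 0],
    [0.3, 0, 0, 0, 0]
  ],
  "grip_force": 15
}}

```text
time: 5.2
position: [0.4597, 0.0808, 0.0334]
tcp_rot: [[-1.0, 0.0, 0.002], [0.0, 1.0, 0.0], [-0.002, 0.0, -1.0]]
ft_force: [-1.1, -0.7, 6.3]
grip_width: 0.0472
grasp_force: 3.1
```

Request:
{"fn": "play_rows", "kwargs": {
  "increments": [
    [0.3, 0, 0, 0, 0],
    [0.3, 0, 0, 0, 0],
    [0.3, 0, 0, 0, 0],
    [0.3, 0, 0, 0, 0]
  ]
}}

```text
time: 5.6
position: [0.4598, 0.0808, 0.0334]
tcp_rot: [[-1.0, 0.0, 0.002], [0.0, 1.0, 0.0], [-0.002, 0.0, -1.0]]
ft_force: [-0.8, -2.1, 6.3]
grip_width: 0.0403
grasp_force: 15.9
```

Request:
{"fn": "play_rows", "kwargs": {
  "increments": [
    [0.3, 0, 0, -0.05, 0],
    [0.3, 0, 0, -0.2, 0],
    [0.3, 0, 0, -0.2, 0],
    [0.3, 0, 0, -0.2, 0],
    [0.3, 0, 0, 0, 0],
    [0.3, 0, 0, 0, 0]
  ]
}}

```text
time: 6.2
position: [0.4587, 0.0811, 0.1306]
tcp_rot: [[-1.0, -0.0, 0.001], [-0.0, 1.0, 0.001], [-0.001, 0.001, -1.0]]
ft_force: [-0.2, 0.3, -0.3]
grip_width: 0.0401
grasp_force: 15.0
```

```bash
python3 - <<'E'
from h import *
p=optics.read_camera('wrist');s=get_state()
print(s['position'].round(4),s['grip_width'],s['ft_force'].round(1))
cv2.imwrite('pics/w3.png',p['color'][:,:,::-1])
z=s['position'][2]+.005
print('held',groove(p,'s',z,s['position'][:2]))
print('xl',groove(p,'xl',.019,(.461,.082)))
go(.589,.2505)
E
```

```text
[0.4581 0.0809 0.1297] 0.040474252652965025 [-0.2 -1.4 -0.7]
held (array([0.4597, 0.0814]), np.float64(-29.7), 0.0165)
xl (array([0.4614, 0.0823]), np.float64(-23.2), 0.030000000000000002)
at [0.4581 0.0809 0.1297] units [-8.73e-01  1.13e+00 -1.00e-03]
```

View pics/w3.png

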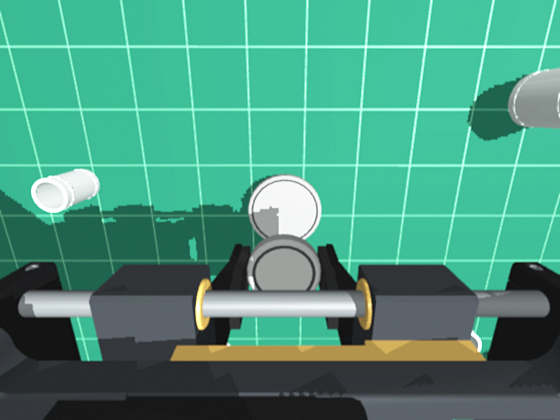

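The picture shows lid_s held level at (283,270), with the xl lid left behind at (286,208). On to tin_s.

Request:
{"fn": "play_rows", "kwargs": {
  "increments": [
    [0.3, -0.156, 0.226, 0, 0],
    [0.3, -0.156, 0.226, 0, 0],
    [0.3, -0.156, 0.226, 0, 0],
    [0.3, -0.156, 0.226, 0, 0],
    [0.3, -0.156, 0.226, 0, 0],
    [0.3, 0, 0, 0, 0],
    [0.3, 0, 0, 0, 0]
  ]
}}

```text
time: 6.95
position: [0.5746, 0.2507, 0.1277]
tcp_rot: [[-1.0, -0.002, -0.004], [-0.002, 1.0, -0.002], [0.004, -0.002, -1.0]]
ft_force: [0.8, -0.2, -0.8]
grip_width: 0.0404
grasp_force: 15.0
```

```bash
cat >> h.py <<'E'
def ring(p,k,x0,span=.006):
    # bright mouth rim of tin: mean brightness on wall circle
    g=cv2.GaussianBlur(p['color'].astype(np.float32).mean(2),(0,0),.7); g=g-cv2.GaussianBlur(g,(0,0),5)
    f=lambda v:-float(np.clip((lambda P:cv2.remap(g,P[None,:,0],P[None,:,1],cv2.INTER_LINEAR))(np.float32(disc(p,v,RL[k]-.003,H[k]))),-15,40).mean())
    G=np.arange(-span,span+1e-6,.001); b=min((f((x0[0]+a,x0[1]+c)),x0[0]+a,x0[1]+c) for a in G for c in G)
    m=minimize(f,b[1:],method='Nelder-Mead',options=dict(initial_simplex=[b[1:],(b[1]+.0008,b[2]),(b[1],b[2]+.0008)]))
    return m.x.round(4),round(m.fun,1)
def tinlook(p,k,x0):
    print('edges',edgefit(p,RL[k]-.002,H[k],x0,.006),edgefit(p,RL[k]-.004,H[k],x0,.006),'ring',ring(p,k,x0))
    for sc,b,n in masks(p,['tin_'+k]):
        ys,xs=np.nonzero(b); 
        if np.hypot(*(onz(p,(xs.mean(),ys.mean()),.03)[:2]-x0))<.05: print('sil',[ (round(float(a),4)) for a in fit(p,b,tinmk(k),x0)[0][0]],fit(p,b,tinmk(k),x0)[1].round(3))
E
python3 - <<'E'
from h import *
p=optics.read_camera('wrist')
cv2.imwrite('pics/w4.png',p['color'][150:400,100:450,::-1])
tinlook(p,'s',(.589,.2505)); s=get_state()['position']; print('held',groove(p,'s',s[2]+.005,s[:2]),s.round(4))
E
```

```text
edges (array([0.5818, 0.2505]), 74.4) (array([0.5815, 0.2487]), 82.7) ring (array([0.587 , 0.2501]), np.float64(-19.3))
sil [0.5838, 0.2497] 0.63
held (array([0.5744, 0.251 ]), np.float64(-29.9), 0.0165) [0.5747 0.2488 0.1286]
```

View pics/w4.png

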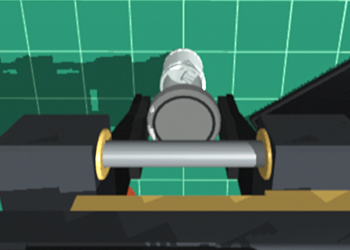

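The held lid hides the tin's mouth (crop (183,72) shows only its back). I'll look from 5 cm farther forward and higher.

Request:
{"fn": "play_rows", "kwargs": {
  "increments": [
    [0.3, -0.18, 0, -0.2, 0],
    [0.3, -0.18, 0, -0.2, 0],
    [0.3, 0, 0, 0, 0],
    [0.3, 0, 0, 0, 0]
  ]
}}

```text
time: 7.45
position: [0.6297, 0.2488, 0.1902]
tcp_rot: [[-1.0, 0.002, -0.0], [0.002, 1.0, -0.0], [0.0, -0.0, -1.0]]
ft_force: [-0.1, -0.2, -1.4]
grip_width: 0.0405
grasp_force: 15.0
```

```bash
python3 - <<'E'
from h import *
p=optics.read_camera('wrist')
cv2.imwrite('pics/w5.png',p['color'][:,:,::-1])
tinlook(p,'s',(.588,.2505)); s=get_state()['position']; print('held',groove(p,'s',s[2]+.005,s[:2]),s.round(4))
go(.588,.2505,.10)
E
```

```text
edges (array([0.5835, 0.2481]), 112.3) (array([0.5868, 0.246 ]), 100.0) ring (array([0.585 , 0.2495]), np.float64(-40.0))
sil [0.5858, 0.2498] 0.927
held (array([0.6311, 0.2491]), np.float64(-29.5), 0.017) [0.628  0.2495 0.1886]
at [0.628  0.2495 0.1886] units [0.264 0.007 0.592]
```

Request:
{"fn": "play_rows", "kwargs": {
  "increments": [
    [0.3, 0.152, 0.002, 0.1, 0],
    [0.3, 0.152, 0.002, 0.1, 0],
    [0.3, 0, 0, 0.26, 0],
    [0.3, 0, 0, 0.26, 0],
    [0.3, 0, 0, 0, 0],
    [0.3, 0, 0, 0.04, 0],
    [0.3, 0, 0, 0.04, 0],
    [0.3, 0, 0, 0.04, 0],
    [0.3, 0, 0, 0, 0],
    [0.3, 0, 0, 0, 0]
  ]
}}

```text
time: 8.55
position: [0.5845, 0.2512, 0.0646]
tcp_rot: [[-1.0, -0.0, 0.001], [-0.0, 1.0, 0.0], [-0.001, 0.0, -1.0]]
ft_force: [0.0, -0.4, 0.2]
grip_width: 0.0404
grasp_force: 15.0
```

Request:
{"fn": "play_rows", "kwargs": {
  "increments": [
    [0.3, 0, 0, 0.015, 0],
    [0.3, 0, 0, 0.015, 0],
    [0.3, 0, 0, 0.01, 0],
    [0.3, 0, 0, 0, 0],
    [0.3, 0, 0, 0, 0]
  ]
}}

```text
time: 9.05
position: [0.5842, 0.2511, 0.058]
tcp_rot: [[-1.0, -0.0, 0.0], [-0.0, 1.0, 0.0], [-0.0, 0.0, -1.0]]
ft_force: [1.3, -0.3, 0.1]
grip_width: 0.0404
grasp_force: 15.0
```

Request:
{"fn": "play_rows", "kwargs": {
  "increments": [
    [0.7, 0, 0, 0, 0],
    [0.7, 0, 0, 0, 0],
    [0.7, 0, 0, 0, 0],
    [0.7, 0, 0, 0, 0],
    [0.7, 0, 0, -0.1, 0],
    [1, 0, 0, -0.25, 0],
    [1, -0.1, 0, -0.25, 0],
    [1, -0.2, 0, -0.2, 0],
    [1, 0, 0, 0, 0],
    [1, 0, 0, 0, 0]
  ]
}}

```text
time: 10.05
position: [0.6297, 0.251, 0.1795]
tcp_rot: [[-1.0, 0.001, 0.002], [0.001, 1.0, 0.001], [-0.002, 0.001, -1.0]]
ft_force: [-0.1, -0.5, -0.8]
grip_width: 0.0854
grasp_force: 0.0
```

```bash
python3 - <<'E'
from h import *
p=optics.read_camera('wrist')
cv2.imwrite('pics/w6.png',cv2.resize(p['color'][100:300,150:410,::-1],None,fx=2.5,fy=2.5))
print('lid s',groove(p,'s',.062,(.585,.25)),'at z.066',groove(p,'s',.066,(.585,.25)))
go(.4612,.0825,.12)
E
```

```text
lid s (array([0.585, 0.251]), np.float64(-33.2), 0.0165) at z.066 (array([0.5843, 0.251 ]), np.float64(-31.6), 0.016)
at [0.6283 0.251  0.178 ] units [ 1.114 -1.123  0.388]
```

View pics/w6.png

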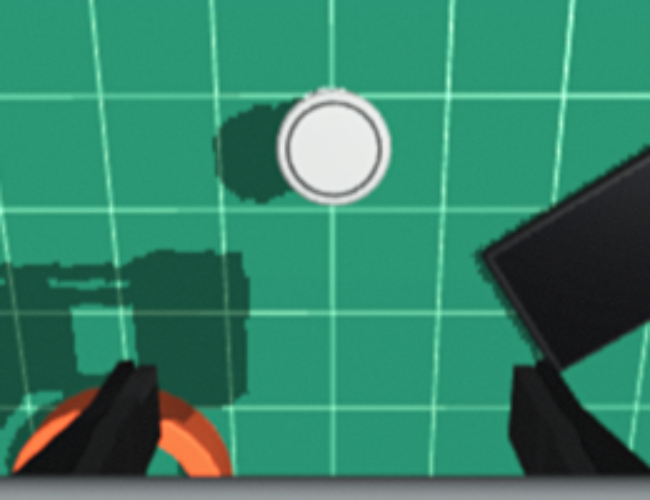

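Lid_s sits flat and centred on its tin at crop (333,147). Next is lid_xl.

Request:
{"fn": "play_rows", "kwargs": {
  "increments": [
    [1, 0.186, -0.187, 0.065, 0],
    [1, 0.186, -0.187, 0.065, 0],
    [1, 0.186, -0.187, 0.065, 0],
    [1, 0.186, -0.187, 0.065, 0],
    [1, 0.186, -0.187, 0.065, 0],
    [1, 0.186, -0.187, 0.065, 0],
    [1, 0, 0, 0, 0],
    [1, 0, 0, 0.2, 0],
    [1, 0, 0, 0.2, 0],
    [1, 0, 0, 0.2, 0],
    [1, 0, 0, 0, 0],
    [1, 0, 0, 0, 0]
  ]
}}

```text
time: 11.3
position: [0.461, 0.0831, 0.0293]
tcp_rot: [[-1.0, -0.001, -0.002], [-0.001, 1.0, -0.0], [0.002, -0.0, -1.0]]
ft_force: [0.1, 0.7, -0.1]
grip_width: 0.0871
grasp_force: 0.0
```

Request:
{"fn": "play_rows", "kwargs": {
  "increments": [
    [1, 0, -0.004, 0.06, 0],
    [1, 0, 0, 0.035, 0],
    [1, 0, 0, 0, 0],
    [0.6, 0, 0, 0, 0],
    [0.6, 0, 0, 0, 0],
    [0.6, 0, 0, 0, 0],
    [0.6, 0, 0, 0, 0],
    [0.6, 0, 0, 0, 0],
    [0.6, 0, 0, 0, 0],
    [0.6, 0, 0, 0, 0]
  ],
  "grip_force": 20
}}

```text
time: 12.3
position: [0.462, 0.0823, 0.0155]
tcp_rot: [[-1.0, -0.0, 0.0], [-0.0, 1.0, 0.0], [-0.0, 0.0, -1.0]]
ft_force: [-1.1, 0.5, 3.4]
grip_width: 0.0672
grasp_force: 20.0
```

Request:
{"fn": "play_rows", "kwargs": {
  "increments": [
    [0.6, 0, 0, -0.1, 0],
    [0.6, 0, 0, -0.25, 0],
    [0.6, 0, 0, -0.25, 0],
    [0.6, 0, 0, -0.25, 0],
    [0.6, -0.265, -0.097, -0.1, 0],
    [0.6, -0.265, -0.097, -0.1, 0],
    [0.6, -0.265, -0.097, -0.1, 0],
    [0.6, -0.265, -0.097, -0.1, 0],
    [0.6, -0.265, -0.097, -0.1, 0],
    [0.6, -0.265, -0.097, -0.1, 0],
    [0.6, 0, 0, 0, 0],
    [0.6, 0, 0, 0, 0],
    [0.6, 0, 0, 0, 0]
  ]
}}

```text
time: 13.6
position: [0.6989, -0.0044, 0.2315]
tcp_rot: [[-1.0, -0.001, -0.003], [-0.001, 1.0, 0.001], [0.003, 0.001, -1.0]]
ft_force: [-0.1, -0.1, -0.1]
grip_width: 0.0673
grasp_force: 20.0
```

```bash
python3 - <<'E'
from h import *
p=optics.read_camera('wrist')
cv2.imwrite('pics/w7.png',p['color'][:,:,::-1])
tinlook(p,'xl',(.642,-.006)); s=get_state()['position']; print('held',groove(p,'xl',s[2]+.005,s[:2]),s.round(4))
E
```

```text
edges (array([ 0.6492, -0.006 ]), 120.0) (array([ 0.6483, -0.0081]), 99.4) ring (array([ 0.648, -0.006]), np.float64(-40.0))
sil [0.6497, -0.0061] 0.968
held (array([ 0.6984, -0.0039]), np.float64(-30.8), 0.030000000000000002) [ 0.699  -0.0041  0.2321]
```

View pics/w7.png

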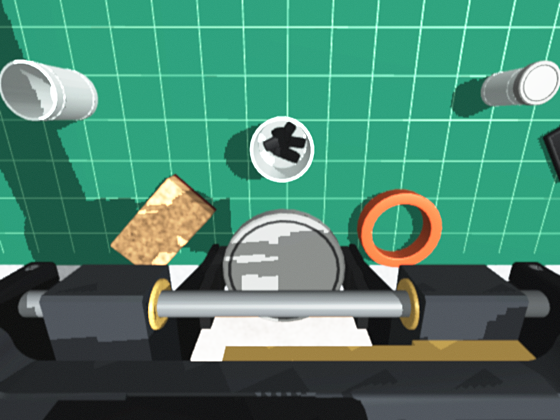

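```bash
python3 - <<'E'
from h import *
p=optics.read_camera('wrist')
x0=(.6497,-.006)
print(edgefit(p,RL['xl']-.002,H['xl'],x0),edgefit(p,RL['xl']-.004,H['xl'],x0),ring(p,'xl',x0))
E
```

```text
(array([ 0.6491, -0.0054]), 120.0) (array([ 0.6485, -0.0081]), 99.1) (array([ 0.6487, -0.007 ]), np.float64(-40.0))
```

The picture shows the xl tin's mouth at (281,150) with lid_xl held level at (284,265). Lowering it.

Request:
{"fn": "play_rows", "kwargs": {
  "increments": [
    [0.6, 0.166, -0.007, 0.1, 0],
    [0.6, 0.165, -0.006, 0.1, 0],
    [0.6, 0, 0, 0.25, 0],
    [0.6, 0, 0, 0.25, 0],
    [0.6, 0, 0, 0.15, 0],
    [0.6, 0, 0, 0.04, 0],
    [0.6, 0, 0, 0.04, 0],
    [0.6, 0, 0, 0, 0],
    [0.6, 0, 0, 0, 0]
  ]
}}

```text
time: 14.65
position: [0.6516, -0.0069, 0.0947]
tcp_rot: [[-1.0, -0.0, 0.002], [-0.0, 1.0, 0.0], [-0.002, 0.0, -1.0]]
ft_force: [0.7, -0.1, -0.7]
grip_width: 0.0673
grasp_force: 20.0
```

Request:
{"fn": "play_rows", "kwargs": {
  "increments": [
    [0.6, 0.008, 0, 0.025, 0],
    [0.6, 0, 0, 0.025, 0],
    [0.6, 0, 0, 0.02, 0],
    [0.6, 0, 0, 0.004, 0],
    [0.6, 0, 0, 0, 0],
    [0.6, 0, 0, 0, 0]
  ]
}}

```text
time: 15.25
position: [0.6495, -0.007, 0.0826]
tcp_rot: [[-1.0, -0.0, 0.0], [-0.0, 1.0, 0.0], [-0.0, 0.0, -1.0]]
ft_force: [-1.9, 0.7, 4.3]
grip_width: 0.0673
grasp_force: 20.0
```

Request:
{"fn": "play_rows", "kwargs": {
  "increments": [
    [1, 0, 0, 0, 0],
    [1, 0, 0, 0, 0],
    [1, 0, 0, 0, 0],
    [1, 0, 0, 0, 0],
    [1, 0, 0, -0.1, 0],
    [1, 0, 0, -0.25, 0],
    [1, -0.1, 0, -0.25, 0],
    [1, -0.2, 0, -0.2, 0],
    [1, 0, 0, 0, 0],
    [1, 0, 0, 0, 0]
  ]
}}

```text
time: 16.25
position: [0.6949, -0.0071, 0.2036]
tcp_rot: [[-1.0, -0.0, 0.002], [-0.0, 1.0, 0.0], [-0.002, 0.0, -1.0]]
ft_force: [-0.0, -0.0, -1.0]
grip_width: 0.087
grasp_force: 0.0
```

```bash
python3 - <<'E'
from h import *
p=optics.read_camera('wrist')
cv2.imwrite('pics/w8.png',cv2.resize(p['color'][60:300,150:410,::-1],None,fx=2.5,fy=2.5))
print('lid xl',groove(p,'xl',.086,(.649,-.006)))
go(.37,-.285,.17)
E
```

```text
lid xl (array([ 0.6484, -0.0067]), np.float64(-30.4), 0.030000000000000002)
at [ 0.6937 -0.007   0.202 ] units [ 2.158 -1.853  0.216]
```

View pics/w8.png

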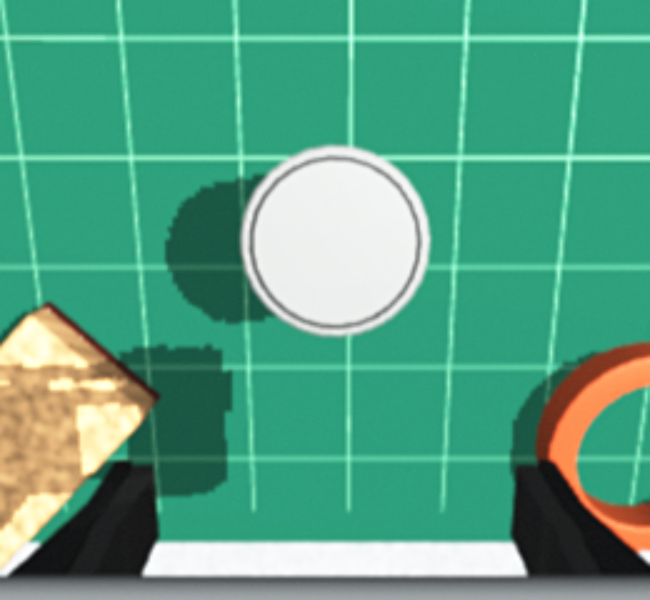

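Lid_xl is flat and centred on its tin at crop (335,240). On to pile A.

Request:
{"fn": "play_rows", "kwargs": {
  "increments": [
    [1, 0.216, -0.185, 0.02, 0],
    [1, 0.216, -0.185, 0.02, 0],
    [1, 0.216, -0.185, 0.02, 0],
    [1, 0.216, -0.185, 0.02, 0],
    [1, 0.216, -0.185, 0.02, 0],
    [1, 0.216, -0.185, 0.02, 0],
    [1, 0.216, -0.185, 0.02, 0],
    [1, 0.216, -0.185, 0.02, 0],
    [1, 0.216, -0.185, 0.02, 0],
    [1, 0.216, -0.185, 0.02, 0],
    [1, 0, 0, 0, 0],
    [1, 0, 0, 0, 0],
    [1, 0, 0, 0, 0]
  ]
}}

```text
time: 17.6
position: [0.3707, -0.2833, 0.1717]
tcp_rot: [[-1.0, -0.002, -0.001], [-0.002, 1.0, 0.001], [0.001, 0.001, -1.0]]
ft_force: [-0.1, 1.1, 1.5]
grip_width: 0.0868
grasp_force: 0.0
```

```bash
python3 - <<'E'
from h import *
p=optics.read_camera('wrist');s=get_state();print(s['position'].round(4),s['joint_pos'].round(2))
cv2.imwrite('pics/w9.png',p['color'][:,:,::-1])
for m in masks(p,['lid_xs','lid_s','lid_xl']):
    ys,xs=np.nonzero(m[1]);print(m[2],round(m[0],2),xs.min(),xs.max(),ys.min(),ys.max(),onz(p,(xs.mean(),ys.mean()),.04)[:2].round(4))
for k,z in(('xs',.057),('s',.057),('m',.038),('l',.019)): print(k,groove(p,k,z,(.357,-.287),.014))
E
```

```text
[ 0.3711 -0.2832  0.1718] [ 0.26  0.2   0.34  2.1  -0.09  0.86  2.23]
lid_xs 0.74 256 290 169 205 [ 0.3549 -0.293 ]
lid_s 0.72 247 298 159 209 [ 0.3487 -0.2929]
lid_s 0.63 244 298 153 191 [ 0.3326 -0.3001]
xs (array([ 0.3517, -0.2923]), np.float64(-36.7), 0.012)
s (array([ 0.3509, -0.2963]), np.float64(-18.3), 0.016)
m (array([ 0.3528, -0.2933]), np.float64(-29.2), 0.021)
l (array([ 0.3541, -0.2959]), np.float64(-15.2), 0.0255)
```

View pics/w9.png

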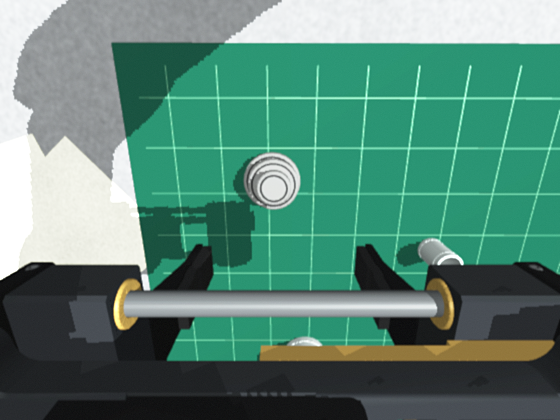

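Pile A is at (273,185), with xs centred on top at about (274,188). Picking lid_xs.

Request:
{"fn": "play_rows", "kwargs": {
  "increments": [
    [1, 0.064, -0.03, 0.2, 0],
    [1, 0.064, -0.031, 0.2, 0],
    [1, 0, 0, 0.2, 0],
    [1, 0, 0, 0.1, 0],
    [1, 0, 0, 0.05, 0],
    [1, 0, 0, 0.03, 0],
    [1, 0, 0, 0, 0],
    [0.2, 0, 0, 0, 0],
    [0.2, 0, 0, 0, 0],
    [0.2, 0, 0, 0, 0],
    [0.2, 0, 0, 0, 0],
    [0.2, 0, 0, 0, 0],
    [0.2, 0, 0, 0, 0],
    [0.2, 0, 0, 0, 0],
    [0.2, 0, 0, 0, 0],
    [0.2, 0, 0, 0, 0],
    [0.2, 0, 0, 0, 0],
    [0.2, 0, 0, 0, 0],
    [0.2, 0, 0, 0, 0]
  ],
  "grip_force": 10
}}

```text
time: 19.7
position: [0.3513, -0.2937, 0.0551]
tcp_rot: [[-1.0, -0.0, -0.0], [-0.0, 1.0, 0.0], [0.0, 0.0, -1.0]]
ft_force: [0.2, 0.1, 0.1]
grip_width: 0.0315
grasp_force: 10.0
```

Request:
{"fn": "play_rows", "kwargs": {
  "increments": [
    [0.2, 0, 0, -0.1, 0],
    [0.2, 0, 0, -0.2, 0],
    [0.2, -0.16, 0.2, -0.09, 0],
    [0.2, -0.16, 0.2, -0.09, 0],
    [0.2, -0.16, 0.2, -0.09, 0],
    [0.2, -0.16, 0.2, -0.09, 0],
    [0.2, -0.16, 0.2, -0.09, 0],
    [0.2, -0.16, 0.2, -0.09, 0],
    [0.2, 0, 0, 0, 0],
    [0.2, 0, 0, 0, 0],
    [0.2, 0, 0, 0, 0]
  ]
}}

```text
time: 20.8
position: [0.4941, -0.1147, 0.1806]
tcp_rot: [[-1.0, 0.001, -0.002], [0.001, 1.0, -0.0], [0.002, -0.0, -1.0]]
ft_force: [-0.3, 0.2, -0.5]
grip_width: 0.0315
grasp_force: 10.0
```

```bash
python3 - <<'E'
from h import *
p=optics.read_camera('wrist')
cv2.imwrite('pics/w10.png',p['color'][:,:,::-1])
tinlook(p,'xs',(.4385,-.112)); s=get_state()['position']; print('held',groove(p,'xs',s[2]+.003,s[:2]),s.round(4))
E
```

```text
edges (array([ 0.4352, -0.1111]), 104.8) (array([ 0.4403, -0.1135]), 98.2) ring (array([ 0.4375, -0.11  ]), np.float64(-40.0))
held (array([ 0.4951, -0.1147]), np.float64(-40.0), 0.012) [ 0.4941 -0.1149  0.1807]
```

```bash
cat >> h.py <<'E'
def ring2(p,k,x0):
    g=cv2.GaussianBlur(p['color'].astype(np.float32).mean(2),(0,0),.6)
    m=lambda v,r:np.minimum(float('inf'),cv2.remap(g,*[a[None] for a in np.float32(disc(p,v,r,H[k])).T],cv2.INTER_LINEAR)[0])
    f=lambda v:-(np.clip(m(v,RL[k]-.003)-m(v,RL[k]-.0055),-60,60).mean()+np.clip(m(v,RL[k]-.003)-m(v,RL[k]-.0005),-60,60).mean())
    G=np.arange(-.007,.0071,.0007); v=sorted((f((x0[0]+a,x0[1]+c)),x0[0]+a,x0[1]+c) for a in G for c in G)[:8]
    v=np.array(v); return v[:,1:].mean(0).round(4),v[:,1:].std(0).round(4),v[0,0].round(1)
E
python3 - <<'E'
from h import *
p=optics.read_camera('wrist')
print(ring2(p,'xs',(.438,-.112)))
for m in optics.trace(p,'tin_xs')+optics.trace(p,'tin_s'):
    b=m['pixels'].astype(float)
    if b.sum()<60: continue
    x,i=fit(p,b,tinmk('xs'),(.438,-.112)); print(m['score'],m['extent'],x.round(4),round(i,3))
print(proj(p,(.438,-.112,.045)))
E
```

```text
(array([ 0.4379, -0.11  ]), array([0.0005, 0.0005]), np.float64(-82.1))
0.69 [272.6, 131.8, 302.7, 163.8] [[ 0.4385 -0.1101]] 0.911
0.72 [146.0, 246.2, 192.8, 268.6] [[ 0.438 -0.112]] 0.0
0.5 [80.8, 16.5, 128.4, 87.4] [[ 0.438 -0.112]] 0.0
[286.16869336 145.26459356]
```

View pics/w10.png

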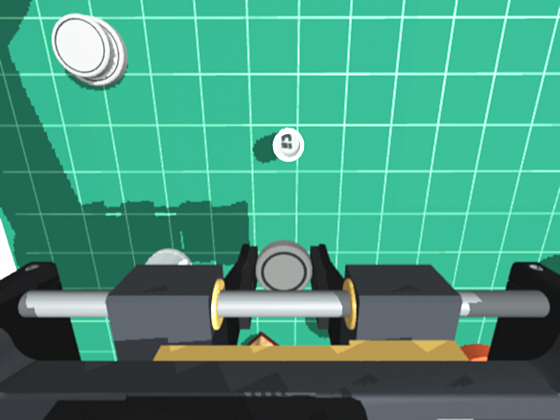

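The xs tin's mouth is at (288,145) and lid_xs is held level at (284,266).

Request:
{"fn": "play_rows", "kwargs": {
  "increments": [
    [0.2, 0.19, 0.016, 0, 0],
    [0.2, 0.191, 0.015, 0, 0],
    [0.2, 0, 0, 0.25, 0],
    [0.2, 0, 0, 0.25, 0],
    [0.2, 0, 0, 0.2, 0],
    [0.2, 0, 0, 0.04, 0],
    [0.2, 0, 0, 0.035, 0],
    [0.2, 0, 0, 0, 0],
    [0.2, 0, 0, 0, 0],
    [0.2, 0, 0, 0, 0]
  ]
}}

```text
time: 22.05
position: [0.439, -0.1092, 0.066]
tcp_rot: [[-1.0, -0.0, 0.002], [-0.0, 1.0, -0.0], [-0.002, -0.0, -1.0]]
ft_force: [-1.6, 0.7, -1.1]
grip_width: 0.0317
grasp_force: 10.0
```

Request:
{"fn": "play_rows", "kwargs": {
  "increments": [
    [0.2, 0.007, -0.003, 0.02, 0],
    [0.2, 0, 0, 0.02, 0],
    [0.2, 0, 0, 0.02, 0],
    [0.2, 0, 0, 0.015, 0],
    [0.2, 0, 0, 0.005, 0],
    [0.2, 0, 0, 0, 0],
    [0.2, 0, 0, 0, 0]
  ]
}}

```text
time: 22.75
position: [0.4371, -0.1095, 0.0531]
tcp_rot: [[-1.0, -0.0, -0.0], [-0.0, 1.0, 0.0], [0.0, 0.0, -1.0]]
ft_force: [-1.3, 1.1, 4.7]
grip_width: 0.0315
grasp_force: 10.0
```

Request:
{"fn": "play_rows", "kwargs": {
  "increments": [
    [0.65, 0, 0, 0, 0],
    [0.65, 0, 0, 0, 0],
    [0.65, 0, 0, 0, 0],
    [0.65, 0, 0, 0, 0],
    [0.65, 0, 0, -0.1, 0],
    [1, 0, 0, -0.25, 0],
    [1, -0.15, 0, -0.25, 0],
    [1, -0.2, 0, -0.2, 0],
    [1, 0, 0, 0, 0],
    [1, 0, 0, 0, 0]
  ]
}}

```text
time: 23.75
position: [0.4898, -0.1094, 0.1731]
tcp_rot: [[-1.0, -0.001, 0.001], [-0.001, 1.0, 0.0], [-0.001, 0.0, -1.0]]
ft_force: [-0.1, 0.4, -0.3]
grip_width: 0.0848
grasp_force: 0.0
```

```bash
python3 - <<'E'
from h import *
p=optics.read_camera('wrist')
cv2.imwrite('pics/w11.png',p['color'][:,:,::-1])
for z in(.050,.055,.060,.065): print('xs',z,groove(p,'xs',z,(.4375,-.11)))
for m in optics.trace(p,'tin_xs')[:1]+optics.trace(p,'lid_xs')[:2]: print(m['score'],m['extent'])
mk=lambda v:[(v[0],[(.016,.045),(.016,.055)])]
print('m',groove(p,'m',.038,(.3528,-.2933)))
go(.3528,-.2933,.12)
E
```

```text
xs 0.05 (array([ 0.4375, -0.1091]), np.float64(-23.8), 0.012)
xs 0.055 (array([ 0.4369, -0.1091]), np.float64(-25.4), 0.012)
xs 0.06 (array([ 0.4364, -0.1091]), np.float64(-23.0), 0.0115)
xs 0.065 (array([ 0.4357, -0.1091]), np.float64(-25.2), 0.0115)
0.89 [261.4, 130.5, 303.7, 168.3]
m (array([ 0.3519, -0.2951]), np.float64(-38.1), 0.021)
at [ 0.4877 -0.1094  0.1715] units [ 0.898 -1.226  0.346]
```

Request:
{"fn": "play_rows", "kwargs": {
  "increments": [
    [1, 0.129, -0.176, 0.05, 0],
    [1, 0.129, -0.176, 0.05, 0],
    [1, 0.129, -0.176, 0.05, 0],
    [1, 0.129, -0.176, 0.05, 0],
    [1, 0.129, -0.176, 0.05, 0],
    [1, 0.129, -0.176, 0.05, 0],
    [1, 0.129, -0.176, 0.05, 0],
    [1, 0, 0, 0, 0],
    [1, 0, 0, 0.2, 0],
    [1, 0, 0, 0.2, 0],
    [1, 0, 0, 0.07, 0],
    [1, 0, 0, 0, 0],
    [1, 0, 0, 0, 0]
  ]
}}

```text
time: 25.2
position: [0.3544, -0.2943, 0.0503]
tcp_rot: [[-1.0, -0.0, 0.0], [-0.0, 1.0, -0.0], [-0.0, -0.0, -1.0]]
ft_force: [-0.2, -0.2, 0.6]
grip_width: 0.0872
grasp_force: 0.0
```

Request:
{"fn": "play_rows", "kwargs": {
  "increments": [
    [1, 0.014, 0, 0.07, 0],
    [1, 0, 0, 0.03, 0],
    [1, 0, 0, 0, 0],
    [0.45, 0, 0, 0, 0],
    [0.45, 0, 0, 0, 0],
    [0.45, 0, 0, 0, 0],
    [0.45, 0, 0, 0, 0],
    [0.45, 0, 0, 0, 0],
    [0.45, 0, 0, 0, 0],
    [0.45, 0, 0, 0, 0],
    [0.45, 0, 0, 0, 0],
    [0.45, 0, 0, 0, 0]
  ],
  "grip_force": 15
}}

```text
time: 26.4
position: [0.3521, -0.2943, 0.035]
tcp_rot: [[-1.0, -0.0, 0.0], [-0.0, 1.0, 0.0], [-0.0, 0.0, -1.0]]
ft_force: [-0.5, 0.7, 1.1]
grip_width: 0.0498
grasp_force: 15.0
```

Request:
{"fn": "play_rows", "kwargs": {
  "increments": [
    [0.45, 0, 0, -0.1, 0],
    [0.45, 0, 0, -0.33, 0],
    [0.45, 0, 0, -0.33, 0],
    [0.45, 0, 0, -0.33, 0],
    [0.45, -0.187, 0.272, 0, 0],
    [0.45, -0.187, 0.272, 0, 0],
    [0.45, -0.187, 0.272, 0, 0],
    [0.45, -0.187, 0.272, 0, 0],
    [0.45, -0.187, 0.272, 0, 0],
    [0.45, -0.187, 0.272, 0, 0],
    [0.45, 0.079, 0.295, 0, 0],
    [0.45, 0.079, 0.295, 0, 0],
    [0.45, 0.079, 0.295, 0, 0],
    [0.45, 0.079, 0.295, 0, 0],
    [0.45, 0.079, 0.295, 0, 0],
    [0.45, 0.079, 0.295, 0, 0],
    [0.45, 0.079, 0.295, 0, 0],
    [0.45, 0.079, 0.295, 0, 0],
    [0.45, 0, 0, 0, 0],
    [0.45, 0, 0, 0, 0]
  ]
}}

```text
time: 28.4
position: [0.4247, 0.3053, 0.198]
tcp_rot: [[-1.0, -0.003, -0.001], [-0.003, 1.0, -0.001], [0.001, -0.001, -1.0]]
ft_force: [0.6, -1.0, -0.5]
grip_width: 0.0494
grasp_force: 15.0
```

```bash
python3 - <<'E'
from h import *
p=optics.read_camera('wrist');s=get_state()['position'];print(s.round(4))
cv2.imwrite('pics/w12.png',p['color'][:,:,::-1])
x0=(.362,.304);tinlook(p,'m',x0);print(ring2(p,'m',x0)); print('held',groove(p,'m',s[2]+.003,s[:2]))
E
```

```text
[0.4254 0.3038 0.198 ]
edges (array([0.3623, 0.3034]), 118.5) (array([0.3662, 0.3004]), 100.9) ring (array([0.362, 0.303]), np.float64(-40.0))
sil [0.3628, 0.3033] 0.97
(array([0.3626, 0.3034]), array([0.0005, 0.0005]), np.float64(-99.4))
held (array([0.4263, 0.3055]), np.float64(-26.0), 0.021)
```

Request:
{"fn": "play_rows", "kwargs": {
  "increments": [
    [0.45, 0.213, -0.007, 0, 0],
    [0.45, 0.212, -0.007, 0, 0],
    [0.45, 0, 0, 0.25, 0],
    [0.45, 0, 0, 0.25, 0],
    [0.45, 0, 0, 0.2, 0],
    [0.45, 0, 0, 0.06, 0],
    [0.45, 0, 0, 0.045, 0],
    [0.45, 0, 0, 0, 0],
    [0.45, 0, 0, 0, 0],
    [0.45, 0, 0, 0, 0]
  ]
}}

```text
time: 29.5
position: [0.3625, 0.303, 0.0789]
tcp_rot: [[-1.0, 0.0, 0.002], [0.0, 1.0, 0.002], [-0.002, 0.002, -1.0]]
ft_force: [-0.7, 0.3, 0.1]
grip_width: 0.0493
grasp_force: 15.0
```

Request:
{"fn": "play_rows", "kwargs": {
  "increments": [
    [0.45, 0.003, 0, 0.025, 0],
    [0.45, 0, 0, 0.025, 0],
    [0.45, 0, 0, 0.02, 0],
    [0.45, 0, 0, 0.007, 0],
    [0.45, 0, 0, 0, 0],
    [0.45, 0, 0, 0, 0]
  ]
}}

```text
time: 30.1
position: [0.3612, 0.3025, 0.0668]
tcp_rot: [[-1.0, -0.0, -0.0], [-0.0, 1.0, -0.0], [0.0, -0.0, -1.0]]
ft_force: [-1.8, -2.0, 9.4]
grip_width: 0.0493
grasp_force: 15.0
```

Request:
{"fn": "play_rows", "kwargs": {
  "increments": [
    [0.85, 0, 0, 0, 0],
    [0.85, 0, 0, 0, 0],
    [0.85, 0, 0, 0, 0],
    [0.85, 0, 0, 0, 0],
    [0.85, 0, 0, -0.1, 0],
    [1, 0, 0, -0.25, 0],
    [1, -0.2, 0, -0.25, 0],
    [1, -0.2, 0, -0.2, 0],
    [1, 0, 0, 0, 0],
    [1, 0, 0, 0, 0]
  ]
}}

```text
time: 31.1
position: [0.4215, 0.3022, 0.1862]
tcp_rot: [[-1.0, 0.001, 0.0], [0.001, 1.0, 0.0], [-0.0, 0.0, -1.0]]
ft_force: [-0.1, -0.2, 0.2]
grip_width: 0.0868
grasp_force: 0.0
```

```bash
python3 - <<'E'
from h import *
p=optics.read_camera('wrist')
cv2.imwrite('pics/w13.png',p['color'][:,:,::-1])
print('m',groove(p,'m',.070,(.3625,.303)))
go(.52,0,.2)
E
```

```text
m (array([0.3616, 0.3027]), np.float64(-37.0), 0.021)
at [0.4202 0.302  0.1852] units [-0.665 -2.013 -0.098]
```

Request:
{"fn": "play_rows", "kwargs": {
  "increments": [
    [1, -0.095, -0.288, 0, 0],
    [1, -0.095, -0.288, 0, 0],
    [1, -0.095, -0.288, 0, 0],
    [1, -0.095, -0.288, 0, 0],
    [1, -0.095, -0.288, 0, 0],
    [1, -0.095, -0.288, 0, 0],
    [1, -0.095, -0.288, 0, 0],
    [1, 0.138, -0.271, 0.035, 0],
    [1, 0.138, -0.271, 0.035, 0],
    [1, 0.138, -0.271, 0.035, 0],
    [1, 0.138, -0.271, 0.035, 0],
    [1, 0.138, -0.271, 0.035, 0],
    [1, 0.138, -0.271, 0.035, 0],
    [1, 0.138, -0.271, 0.035, 0],
    [1, 0, 0, 0, 0],
    [1, 0, 0, 0, 0]
  ]
}}

```text
time: 32.75
position: [0.3746, -0.2837, 0.148]
tcp_rot: [[-1.0, 0.002, -0.003], [0.002, 1.0, 0.002], [0.003, 0.002, -1.0]]
ft_force: [-0.5, 0.1, -0.1]
grip_width: 0.087
grasp_force: 0.0
```

```bash
python3 - <<'E'
from h import *
p=optics.read_camera('wrist')
r=groove(p,'l',.019,(.354,-.295));print(r)
go(r[0][0],r[0][1],.0155)
E
```

```text
(array([ 0.3536, -0.2953]), np.float64(-26.7), 0.0255)
at [ 0.3756 -0.2829  0.1482] units [ 0.145 -0.085  0.885]
```

Request:
{"fn": "play_rows", "kwargs": {
  "increments": [
    [1, 0.072, -0.04, 0.2, 0],
    [1, 0.072, -0.04, 0.2, 0],
    [1, 0, 0, 0.25, 0],
    [1, 0, 0, 0.15, 0],
    [1, 0, 0, 0.06, 0],
    [1, 0, 0, 0.015, 0],
    [1, 0, 0, 0, 0],
    [1, 0, 0, 0, 0]
  ]
}}

```text
time: 33.6
position: [0.3556, -0.2967, 0.0191]
tcp_rot: [[-1.0, -0.001, 0.002], [-0.001, 1.0, -0.001], [-0.002, -0.001, -1.0]]
ft_force: [0.3, 0.2, 0.5]
grip_width: 0.0868
grasp_force: 0.0
```

Request:
{"fn": "play_rows", "kwargs": {
  "increments": [
    [1, 0.012, 0.006, 0.02, 0],
    [1, 0, 0, 0, 0],
    [0.5, 0, 0, 0, 0],
    [0.5, 0, 0, 0, 0],
    [0.5, 0, 0, 0, 0],
    [0.5, 0, 0, 0, 0],
    [0.5, 0, 0, 0, 0],
    [0.5, 0, 0, 0, 0],
    [0.5, 0, 0, 0, 0],
    [0.5, 0, 0, 0, 0]
  ],
  "grip_force": 18
}}

```text
time: 34.6
position: [0.3528, -0.2957, 0.0151]
tcp_rot: [[-1.0, -0.0, -0.0], [-0.0, 1.0, 0.0], [0.0, 0.0, -1.0]]
ft_force: [-0.4, 0.8, 1.2]
grip_width: 0.0587
grasp_force: 18.0
```

Request:
{"fn": "play_rows", "kwargs": {
  "increments": [
    [0.5, 0, 0, -0.1, 0],
    [0.5, 0, 0, -0.25, 0],
    [0.5, 0, 0, -0.25, 0],
    [0.5, 0, 0, -0.25, 0],
    [0.5, -0.288, 0.036, -0.074, 0],
    [0.5, -0.288, 0.036, -0.074, 0],
    [0.5, -0.288, 0.036, -0.074, 0],
    [0.5, -0.288, 0.036, -0.074, 0],
    [0.5, -0.288, 0.036, -0.074, 0],
    [0.5, -0.288, 0.036, -0.074, 0],
    [0.5, -0.288, 0.036, -0.074, 0],
    [0.5, 0, 0, 0, 0],
    [0.5, 0, 0, 0, 0],
    [0.5, 0, 0, 0, 0]
  ]
}}

```text
time: 36.0
position: [0.6535, -0.2585, 0.2195]
tcp_rot: [[-1.0, 0.001, -0.002], [0.001, 1.0, 0.0], [0.002, 0.0, -1.0]]
ft_force: [-0.3, -1.0, -0.9]
grip_width: 0.0587
grasp_force: 18.0
```

```bash
python3 - <<'E'
from h import *
p=optics.read_camera('wrist');s=get_state()['position'];print(s.round(4))
cv2.imwrite('pics/w14.png',p['color'][:,:,::-1])
x0=(.596,-.258);tinlook(p,'l',x0);print(ring2(p,'l',x0)); print('held',groove(p,'l',s[2]+.004,s[:2]))
E
```

```text
[ 0.6534 -0.2588  0.2198]
edges (array([ 0.593 , -0.2547]), 120.0) (array([ 0.5915, -0.2571]), 103.7) ring (array([ 0.592, -0.256]), np.float64(-40.0))
sil [0.5932, -0.2552] 0.964
(array([ 0.5926, -0.2551]), array([0.0005, 0.0005]), np.float64(-103.5))
held (array([ 0.6557, -0.2583]), np.float64(-28.6), 0.026)
```

Request:
{"fn": "play_rows", "kwargs": {
  "increments": [
    [0.5, 0.21, 0.011, 0.1, 0],
    [0.5, 0.21, 0.01, 0.1, 0],
    [0.5, 0, 0, 0.25, 0],
    [0.5, 0, 0, 0.25, 0],
    [0.5, 0, 0, 0.15, 0],
    [0.5, 0, 0, 0.05, 0],
    [0.5, 0, 0, 0, 0],
    [0.5, 0, 0, 0, 0],
    [0.5, 0, 0, 0, 0]
  ]
}}

```text
time: 37.0
position: [0.5932, -0.2553, 0.0871]
tcp_rot: [[-1.0, 0.0, 0.003], [0.0, 1.0, -0.001], [-0.003, -0.001, -1.0]]
ft_force: [-0.4, 0.6, -0.3]
grip_width: 0.0581
grasp_force: 18.0
```

Request:
{"fn": "play_rows", "kwargs": {
  "increments": [
    [0.5, 0.008, 0, 0.025, 0],
    [0.5, 0, 0, 0.025, 0],
    [0.5, 0, 0, 0.02, 0],
    [0.5, 0, 0, 0.012, 0],
    [0.5, 0, 0, 0, 0],
    [0.5, 0, 0, 0, 0]
  ]
}}

```text
time: 37.6
position: [0.5911, -0.2547, 0.0741]
tcp_rot: [[-1.0, -0.0, 0.0], [-0.0, 1.0, 0.0], [-0.0, 0.0, -1.0]]
ft_force: [-2.3, 1.2, 7.8]
grip_width: 0.0585
grasp_force: 18.0
```

Request:
{"fn": "play_rows", "kwargs": {
  "increments": [
    [1, 0, 0, 0, 0],
    [1, 0, 0, 0, 0],
    [1, 0, 0, 0, 0],
    [1, 0, 0, 0, 0],
    [1, 0, 0, -0.1, 0],
    [1, 0, 0, -0.25, 0],
    [1, -0.2, 0, -0.25, 0],
    [1, -0.2, 0, -0.2, 0],
    [1, 0, 0, 0, 0],
    [1, 0, 0, 0, 0]
  ]
}}

```text
time: 38.6
position: [0.6515, -0.2546, 0.1943]
tcp_rot: [[-1.0, -0.001, 0.001], [-0.001, 1.0, -0.001], [-0.001, -0.001, -1.0]]
ft_force: [-1.2, 0.1, -1.0]
grip_width: 0.0869
grasp_force: 0.0
```

```bash
python3 - <<'E'
from h import *
p=optics.read_camera('wrist')
print('l',groove(p,'l',.078,(.5926,-.2552)))
sc,sd=optics.read_camera('scene'),optics.read_camera('side')
C={'xs':(.4375,-.11),'s':(.585,.25),'m':(.362,.303),'l':(.5925,-.255),'xl':(.649,-.0065)}
def cr(im,u,h,f): 
    u=np.clip(u.astype(int),h,[559-h,419-h]); return cv2.resize(im[u[1]-h:u[1]+h,u[0]-h:u[0]+h,::-1],(155,155),interpolation=cv2.INTER_CUBIC)
rows=[np.hstack([cr(q['color'],proj(q,(*C[k],H[k]/2+.01)),26,3) for k in SZ]) for q in (sc,sd)]
w=[cv2.imread(f'pics/{n}.png') for n in('w11','w13')]
t=np.hstack([cv2.resize(w[0],(258,194)),cv2.resize(w[1],(258,194)),cv2.resize(p['color'][:,:,::-1],(259,194))])
cv2.imwrite('pics/final.png',np.vstack(rows+[t]))
E
```

```text
l (array([ 0.5916, -0.2545]), np.float64(-33.8), 0.0255)
```

View pics/final.png

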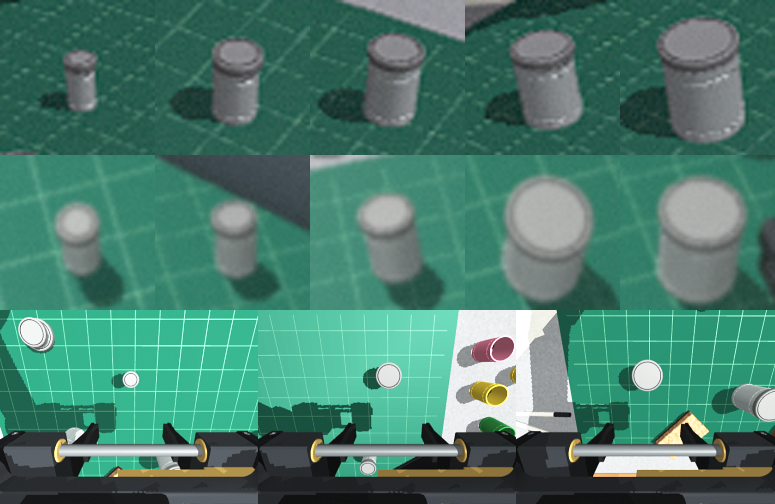

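All five tins show their lids flat and centred in both outside views (top two rows), and nothing else appears to have moved.

```bash
python3 -c "
from plant import manip;print(manip.sign_off())"
```

```text
the job is handed in; nothing more can be done
None
```

All five tins are closed with their own lids, right way up and flat in the final pictures, the bystanders looked undisturbed, and the job was handed in at about 39 s of the 136 s allowed.

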